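Find the pastel box whose drawer binds and put it aside for repair

ROBOT

A 6-joint arm with a two-finger parallel gripper is mounted at the origin on the work surface. World frame = base frame: x ahead of the robot, y to its left, z up, the work surface at z = 0. Lengths are in mm, angles in rad, forces in N, time in s.
With the tool pointing down it reaches from about 325 to 775 mm from the base axis. Payload 9.3 kg.
Tool frame: the origin (TCP) lies at the very end of the fingers, on their centre line; the grasp point (between the pads) lies 19 mm behind it; z points along the fingers, y is the direction in which the jaws open and shut (so a half turn about z gives the same grasp; the last joint's range is limited). The gripper opens to 85 mm and grips with 20 to 120 N. Pads are 22 mm wide; open, the fingers measure 114 mm over their backs; the gripper's body (76 mm by 85 mm) begins 54 mm behind the grasp point. The pads swing forward as they close: fully open they stand 13 mm farther back than shut.
Start: joints at [1.053, 0.259, 0.021, 1.334, 0, 1.418], TCP at [196.22, 513.804, 231.279] pointing down, gripper open.
Joint ranges: [-3.04, 3.04], [-0.91, 1.82], [-1.04, 1.36], [-1.92, 1.95], [-1.52, 1.45], [-3.14, 3.14]. Speed limits (rad/s): [2.22, 2.22, 2.79, 3.14, 3.14, 3.14].

INTERFACE

Orientations are given as [roll, pitch, yaw] about the fixed x, y, z axes, in that order (R = Rz(yaw) Ry(pitch) Rx(roll)).
In Python, from cell import * gives the robot as it stands.
- The arm moves only by the shell command python3 -m jog 'ROWS'. ROWS is JSON, one flat list of numbers, 7 for each row, row after row: the turn, a rotation vector about the tool's x, y, z in rad, then the shift along the tool's x, y, z in mm, then the opening, from 0 (shut) to 1 (fully open). In form: [rx, ry, rz, x, y, z, grip, rx, ry, rz, x, y, z, grip, ...]. A call has 1 to 10 rows; each row shifts and turns the commanded pose from where the row before left it, along the tool's axes as they then stand; what a row does not reach is not made up. A row lasts 1/8 s, in which the tool goes at most 62.5 mm and 10.7 degrees, less where a joint would pass 70% of its speed; a pose out of reach is approached as far as the arm can. A call is refused whole if a number of a shift passes 62.5 or a number of a turn 0.188, either way. A call with a gripper value outside its range is refused whole. The fingers move at their own pace and stop on an object; the grip force is fixed at half the most. Time passes only in rows, so rows that do not move let the fingers close. It gives the time, the measured TCP pose, the force and the opening at its end, in the units of the state.
- observe(): the state, without advancing time (a new reading comes with each control period).
- get_image(name): name is "side" or "top" or "wrist"; returns (picture, depth): 420x560x3 uint8, red, green, blue; 420x560 float32, mm along the optical axis (not along the pixel's ray), 0 where there is no reading.
- camera_model(name): a dict with "mtx" (3x3 intrinsics, pixels), "extrinsics" (4x4, takes a point from world to camera coordinates). Camera axes: x right, y up, looking along -z (the intrinsics and any distortion apply to the point x, -y, -z); pixel columns grow to the right and rows downward; lengths in mm; the calibration is good to about 2 mm. A picture is of the moment at which its call begins: read the wrist's pose just before it. camera_model takes no time and is no camera call; for the wrist camera it gives the pose at the moment of the call.
- finish_job(): hands the job in, once; it reports no verdict.
The state is a dict: "time_s": time; "qpos": joint angles; "joint_velocities": joint speeds; "effort": joint torques, N m; "eef_pos": TCP position; "tcp_rot": TCP orientation; "ft_force": force on the tool from outside, world axes, zero at the start; "torque": the same for the moment, N m; "width": opening from 0.0 (shut) to 1.0 (fully open).
Only numpy, scipy, OpenCV 4.12 (cv2) and the standard library are available. Lean on these libraries where they do the work, as an engineer would, in place of code of your own. Each camera call takes 0.05 s, during which the arm holds its last target.

TASK

Try the drawers of the three wooden pastel boxes on the rack, one of which binds: first draw all three out as far as they will go and leave them out. Then slide the drawer of the box that binds fully in again and set that box gently, flat and right way up, in the repair tray; leave the two good boxes in their places on the rack with their drawers fully out, ready for filling. Leave the jar, the mug and the dish alone.

Things in the scene. Friction and masses are not known exactly. Their poses are not given: they have to be found in the camera images.
- rack: Fixed plywood rack on the table, base board 190 x 300 x 12 mm; origin under its centre, x along the boxes; its -x side faces the robot within 7 degrees. Boxes lie on it parallel, centred at y = -100, 0, +100 mm. Two upright stops (32 mm over the board) hold the front corners of each sleeve, the drawer passes between; a 20 mm bar is behind. Boxes lie loose and lift straight up.
- box_a: One of three look-alike loose wooden boxes on the rack: sleeve 130 (x) x 50 (y) x 42 mm high, about 0.43 kg, drawer sliding out at its -x end. Origin at the centre of the sleeve's underside, z up. Drawer in, the whole reaches from x = -100 (pull post) to +65 mm. 50 mm clear between sleeves: grip across the width. One box, no telling which by looking, is jammed inside: its drawer stops hard about half way.
- drawer_a (a joint): Travel of the drawer of box_a out of its sleeve along the box's -x, m: 0 fully in, 0.075 fully out (end stop) in a sound box; the faulty box's drawer stops hard at about 0.040. Slides with about 1 to 2 N and stays where it is left. At the start it is in or up to 10 mm out.
- post_a (a point): Top end of the upright round pull post on the drawer of box_a: 16 mm diameter, standing free in front of the drawer; on its axis, 92 mm ahead (-x) of the box's origin when the drawer is in, and 64 mm above the box's underside. The post is free to grip from above over its top 35 mm; its axis is 19 mm ahead of the drawer front.
- box_b: One of three look-alike loose wooden boxes on the rack: sleeve 130 (x) x 50 (y) x 42 mm high, about 0.43 kg, drawer sliding out at its -x end. Origin at the centre of the sleeve's underside, z up. Drawer in, the whole reaches from x = -100 (pull post) to +65 mm. 50 mm clear between sleeves: grip across the width. One box, no telling which by looking, is jammed inside: its drawer stops hard about half way.
- drawer_b (a joint): Travel of the drawer of box_b out of its sleeve along the box's -x, m: 0 fully in, 0.075 fully out (end stop) in a sound box; the faulty box's drawer stops hard at about 0.040. Slides with about 1 to 2 N and stays where it is left. At the start it is in or up to 10 mm out.
- post_b (a point): Top end of the upright round pull post on the drawer of box_b: 16 mm diameter, standing free in front of the drawer; on its axis, 92 mm ahead (-x) of the box's origin when the drawer is in, and 64 mm above the box's underside. The post is free to grip from above over its top 35 mm; its axis is 19 mm ahead of the drawer front.
- box_c: One of three look-alike loose wooden boxes on the rack: sleeve 130 (x) x 50 (y) x 42 mm high, about 0.43 kg, drawer sliding out at its -x end. Origin at the centre of the sleeve's underside, z up. Drawer in, the whole reaches from x = -100 (pull post) to +65 mm. 50 mm clear between sleeves: grip across the width. One box, no telling which by looking, is jammed inside: its drawer stops hard about half way.
- drawer_c (a joint): Travel of the drawer of box_c out of its sleeve along the box's -x, m: 0 fully in, 0.075 fully out (end stop) in a sound box; the faulty box's drawer stops hard at about 0.040. Slides with about 1 to 2 N and stays where it is left. At the start it is in or up to 10 mm out.
- post_c (a point): Top end of the upright round pull post on the drawer of box_c: 16 mm diameter, standing free in front of the drawer; on its axis, 92 mm ahead (-x) of the box's origin when the drawer is in, and 64 mm above the box's underside. The post is free to grip from above over its top 35 mm; its axis is 19 mm ahead of the drawer front.
- repair_tray: Fixed shallow open grey plastic tray on the table, outside 230 x 150 mm (its x, y), 26 mm high, walls and floor 5 mm; origin at the centre of its underside. Empty at the start.
- jar: Bystander: round white lidded jar, 64 mm across, 100 mm tall, standing on the table; origin at its underside.
- mug: Bystander: white mug, 76 mm across, 85 mm tall; origin at its underside.
- dish: Bystander: small white ceramic dish, 90 mm across, 35 mm high; origin at its underside.
Mind the look-alikes: they are no part of the job. Leave any black or blue look-alike of the box_c alone.

How it is judged:
By the outcome, as a careful person would: the job done as asked, in the order asked, and still so for the second after the job is handed in, with the robot touching nothing.
It also fails if it takes over 69 s, if anything falls off the work surface, if the arm or the gripper's body presses on something with over 40 N, if the wrist force passes 120 N, or if a joint passes its speed limit or range.

## Working session

There is one attempt and no reset: what is moved stays moved. The work goes in short steps, Python scripts to look and compute and a shell command to move; the robot and the scene stay as the last step left them, time stands still between calls to the robot, and variables do not carry over. Pictures are saved under pics/ and viewed, and the job is handed in when it is done.

```bash
ls; mkdir -p pics; python3 - <<'E'
from cell import *
import cv2,numpy as np
print(observe())
for n in("top","side"):
    im,d=get_image(n); cv2.imwrite(f"pics/{n}0.png",im[:,:,::-1]); np.savez(f"pics/{n}0.npz",im=im,d=d)
    print(n,camera_model(n))
E
```

```text
pics
{'time_s': 0.0, 'qpos': array([1.05341592e+00, 2.59172273e-01, 2.07357294e-02, 1.33369434e+00,
       5.73738940e-06, 1.41815870e+00]), 'joint_velocities': array([-1.84175817e-04, -3.33082821e-04, -1.55965382e-03,  1.99024544e-03,
        3.55895126e-05,  1.83087322e-04]), 'effort': array([-2.63672218e-04, -5.55641878e+01,  3.44529712e+01,  1.36348934e-02,
       -1.25464894e-04,  8.37327349e-06]), 'eef_pos': array([196.06604082, 513.55349731, 230.66674473]), 'tcp_rot': array([-3.14027448e+00, -2.08584833e-04,  2.77684973e+00]), 'ft_force': array([-0.30476577,  0.52183378,  0.66060828]), 'torque': array([-0.02204024,  0.02084587,  0.00389796]), 'width': 1.0015011359391481}
top {'mtx': array([[440.7562049 ,   0.        , 275.99833725],
       [  0.        , 440.7562049 , 212.20438285],
       [  0.        ,   0.        ,   1.        ]]), 'extrinsics': array([[-3.26133238e-02, -9.99454630e-01, -5.17825699e-03,
         3.95260618e+01],
       [ 9.75372675e-01, -3.29574296e-02,  2.18087029e-01,
        -5.88783683e+02],
       [-2.18138753e-01,  2.06181253e-03,  9.75915587e-01,
        -1.25989419e+03],
       [ 0.00000000e+00,  0.00000000e+00,  0.00000000e+00,
         1.00000000e+00]])}
side {'mtx': array([[387.24554854,   0.        , 283.99066198],
       [  0.        , 387.24554854, 210.63868597],
       [  0.        ,   0.        ,   1.        ]]), 'extrinsics': array([[-9.74471055e-01, -2.23182260e-01, -2.44098871e-02,
         5.56490908e+02],
       [ 1.02670385e-01, -5.39675314e-01,  8.35589221e-01,
        -1.22941605e+02],
       [-1.99662105e-01,  8.11751337e-01,  5.48812181e-01,
        -8.74111985e+02],
       [ 0.00000000e+00,  0.00000000e+00,  0.00000000e+00,
         1.00000000e+00]])}
```

View pics/top0.png

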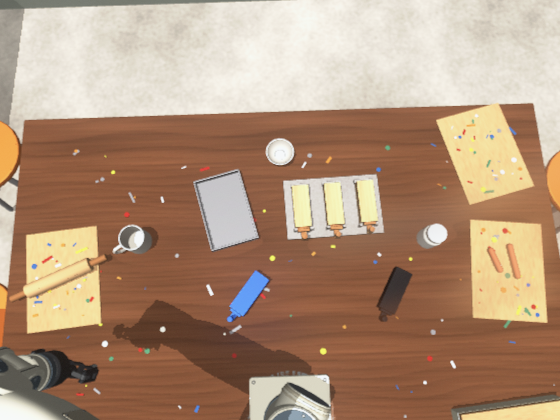

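View pics/side0.png

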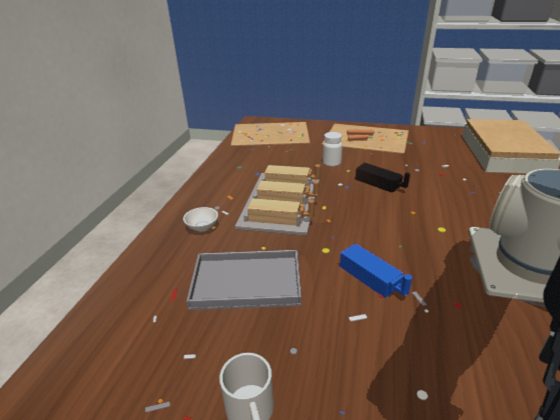

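The top view shows the rack at about (333,207) with three yellow-topped boxes at columns 302, 334 and 367, their posts pointing down the image towards the robot. The grey tray is at (226,210), the dish at (280,152), the jar at (433,236) and the mug at (134,240). The blue and black look-alikes sit in front of the rack. Next I'll measure.

```bash
cat > h.py <<'E'
import numpy as np,cv2
from cell import *
def ray(cm,px,z):
    px=np.atleast_2d(np.array(px,float));K=cm["mtx"];E=cm["extrinsics"];R=E[:3,:3];t=E[:3,3]
    c=np.c_[(px[:,0]-K[0,2])/K[0,0],-(px[:,1]-K[1,2])/K[1,1],-np.ones(len(px))]
    d=c@R;o=-R.T@t
    return o+d*((z-o[2])/d[:,2])[:,None]
def cloud(cm,d):
    K=cm["mtx"];E=cm["extrinsics"];v,u=np.mgrid[:d.shape[0],:d.shape[1]]
    c=np.stack([(u-K[0,2])/K[0,0]*d,-(v-K[1,2])/K[1,1]*d,-d],-1)
    return (c-E[:3,3])@E[:3,:3]
def proj(cm,P):
    P=np.atleast_2d(P);E=cm["extrinsics"];K=cm["mtx"];c=P@E[:3,:3].T+E[:3,3]
    return np.c_[K[0,0]*c[:,0]/-c[:,2]+K[0,2],K[1,1]*-c[:,1]/-c[:,2]+K[1,2]]
def rect(p):
    (c,s,a)=cv2.minAreaRect(p[:,:2].astype(np.float32));return np.round(c,1),np.round(s,1),round(a,2)
E
python3 - <<'E'
from h import *
f=np.load("pics/top0.npz");im,d=f["im"],f["d"];cm=camera_model("top")
P=cloud(cm,d);hsv=cv2.cvtColor(im,cv2.COLOR_RGB2HSV)
roi=np.zeros(d.shape,bool);roi[165:255,275:395]=1
m=(roi&(hsv[...,1]>50)&(hsv[...,1]<170)&(hsv[...,2]>170)&(P[...,2]>45)).astype(np.uint8)
n,l,s,c=cv2.connectedComponentsWithStats(m)
for i in range(1,n):
    if s[i,4]<60: continue
    v,u=np.nonzero(l==i);p=ray(cm,np.c_[u,v],54);print("box",s[i],rect(p),"z",np.median(P[v,u,2]))
    vv=roi
# rack
m=(roi&(hsv[...,1]<60)&(hsv[...,2]>120)&(P[...,2]<40)&(P[...,2]>5))
v,u=np.nonzero(m);print("rack",rect(ray(cm,np.c_[u,v],12)),np.median(P[m][:,2]))
roi[:]=0;roi[160:260,185:268]=1
m=(roi&(hsv[...,1]<60)).astype(np.uint8)
n,l,s,c=cv2.connectedComponentsWithStats(m);i=1+np.argmax(s[1:,4]);v,u=np.nonzero(l==i);print("tray",rect(ray(cm,np.c_[u,v],26)),np.median(P[v,u,2]))
# posts: highest
roi[:]=0;roi[225:250,275:395]=1
m=(roi&(P[...,2]>60)).astype(np.uint8)
n,l,s,c=cv2.connectedComponentsWithStats(m)
for i in range(1,n):
    v,u=np.nonzero(l==i);print("post",s[i],ray(cm,[u.mean(),v.mean()],76).round(1),P[v,u].mean(0).round(1),P[v,u,2].max())
cv2.imwrite("pics/z1.png",cv2.resize(im[165:255,180:395,::-1],None,fx=3.7,fy=3.7,interpolation=cv2.INTER_CUBIC))
E
```

```text
box [357 180  21  46 693] (array([ 614.1, -256.8]), array([140.7,  49.4]), 2.27) z 52.956730212216065
box [324 183  20  42 667] (array([ 615. , -155.6]), array([130.1,  50.1]), 2.48) z 52.91800964066408
box [292 185  19  47 685] (array([604.1, -56.3]), array([143.4,  49.7]), 2.49) z 53.21282422304592
rack (array([ 615.3, -156.7]), array([189.5, 298.4]), 2.32) 11.330205061736748
tray (array([614.1, 177.7]), array([234. , 151.8]), 14.5) 4.572785664011755
post [319 227   1   1   1] [[ 538.2 -105.6   76. ]] [ 300.7   22.7 1358.2] 1358.1611338631897
post [333 227   1   1   1] [[ 536.8 -147.    76. ]] [ 300.7   22.7 1358.2] 1358.1611338631897
post [342 227   1   1   1] [[ 535.9 -173.6   76. ]] [ 300.7   22.7 1358.2] 1358.1611338631897
post [369 227   6   6  27] [[ 526.2 -258.9   76. ]] [ 526.6 -259.5   73.4] 81.26857988277042
post [335 232   6   6  26] [[ 515.2 -158.6   76. ]] [ 515.7 -159.    73.1] 79.48665671217924
post [300 235   1   1   1] [[516.2 -48.4  76. ]] [ 300.7   22.7 1358.2] 1358.1611338631897
post [301 234   6   7  28] [[510.9 -59.7  76. ]] [504.3 -56.9 118.5] 1358.1611338631897
post [327 234   1   1   1] [[ 516.5 -128.1   76. ]] [ 300.7   22.7 1358.2] 1358.1611338631897
post [309 236   1   1   1] [[512.3 -74.8  76. ]] [ 300.7   22.7 1358.2] 1358.1611338631897
post [342 236   1   1   1] [[ 509.1 -171.8   76. ]] [ 300.7   22.7 1358.2] 1358.1611338631897
post [365 236   1   1   1] [[ 506.8 -239.4   76. ]] [ 300.7   22.7 1358.2] 1358.1611338631897
post [323 239   1   1   1] [[ 502.  -115.4   76. ]] [ 300.7   22.7 1358.2] 1358.1611338631897
post [311 240   1   1   1] [[500.2 -80.1  76. ]] [ 300.7   22.7 1358.2] 1358.1611338631897
post [280 245   1   1   1] [[488.5  11.5  76. ]] [ 300.7   22.7 1358.2] 1358.1611338631897
post [389 247   1   1   1] [[ 471.9 -307.    76. ]] [ 300.7   22.7 1358.2] 1358.1611338631897
post [304 248   1   1   1] [[477.3 -58.4  76. ]] [ 300.7   22.7 1358.2] 1358.1611338631897
```

View pics/z1.png

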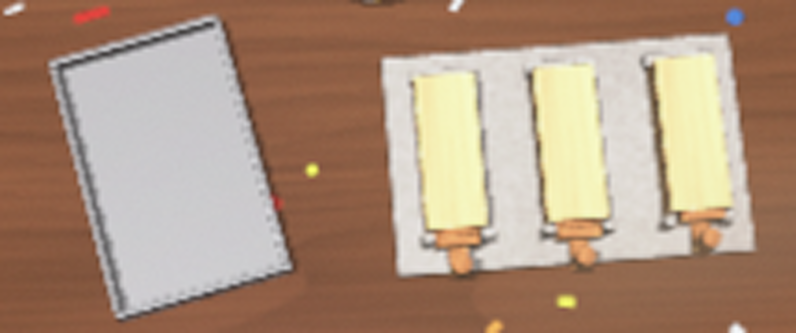

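The positions check out: rack centre is at (615,-157), yaw about 2.4°, with box tops at z≈53. The posts are at (511,-60), (515,-159) and (526.5,-259). The tray is at (614,178), yaw 14.5°. I'll turn the tool and travel to the left post.

```bash
cat > tgt.py <<'E'
import sys
from h import *
# usage: x y z yaw -> deltas in tool axes from the measured pose
from scipy.spatial.transform import Rotation as Ro
x,y,z,yaw=map(float,sys.argv[1:5]);o=observe()
R=Ro.from_euler("xyz",o["tcp_rot"]).as_matrix();T=Ro.from_euler("xyz",[np.pi,0,yaw]).as_matrix()
print("t",o["time_s"],"pos",o["eef_pos"].round(1),"rpy",o["tcp_rot"].round(4),"F",o["ft_force"].round(1),"w",round(o["width"],3))
print("turn",Ro.from_matrix(R.T@T).as_rotvec().round(3),"shift (cur axes)",(R.T@(np.array([x,y,z])-o["eef_pos"])).round(1),"shift (tgt axes)",(T.T@(np.array([x,y,z])-o["eef_pos"])).round(1))
E
python3 -m jog '[0,0,-0.135,0,0,0,1, 0,0,-0.135,0,0,0,1, 0,0,-0.136,0,0,0,1, 0,0,0,-28,-57,0,1, 0,0,0,-28,-57,0,1, 0,0,0,-28,-57,0,1, 0,0,0,-28,-57,0,1, 0,0,0,-28,-57,0,1, 0,0,0,-28,-57,0,1, 0,0,0,-28,-57,0,1]'
python3 tgt.py 511 -60 140 3.1835
```

```text
time_s: 1.35
eef_pos: [405.6, 127.5, 231.3]
tcp_rot: [3.141, 0.0, -3.1]
ft_force: [0.6, 1.3, -0.6]
width: 1.0
t 1.35 pos [405.6 127.5 231.3] rpy [ 3.1415e+00  3.0000e-04 -3.1004e+00] F [ 0.6  1.3 -0.6] w 1.0
turn [ 0.     0.    -0.001] shift (cur axes) [ -97.6 -191.7   91.3] shift (tgt axes) [ -97.5 -191.7   91.3]
```

```bash

python3 -m jog '[0,0,0,-24,-48,20,1, 0,0,0,-24,-48,23,1, 0,0,0,-24,-48,23,1, 0,0,0,-25,-47,25,1, 0,0,0,0,0,0,1]'
python3 tgt.py 511 -60 46 3.1835
python3 - <<'E'
from h import *
cm=camera_model("wrist");im,d=get_image("wrist");cv2.imwrite("pics/w1.png",im[:,:,::-1])
np.savez("pics/w1.npz",im=im,d=d,K=cm["mtx"],E=cm["extrinsics"]);print(cm)
E
```

```text
time_s: 1.98
eef_pos: [510.2, -60.1, 137.7]
tcp_rot: [3.141, -0.004, -3.104]
ft_force: [-0.4, 0.5, 0.2]
width: 0.998
t 1.975 pos [510.2 -60.1 137.7] rpy [ 3.1407 -0.0036 -3.1043] F [-0.4  0.5  0.2] w 0.998
turn [ 0.001 -0.004 -0.005] shift (cur axes) [-1.1  0.  91.7] shift (tgt axes) [-0.8  0.1 91.7]
{'mtx': array([[311.91041405,   0.        , 282.36280514],
       [  0.        , 311.91041405, 211.8945244 ],
       [  0.        ,   0.        ,   1.        ]]), 'extrinsics': array([[-3.70889303e-02,  9.99311542e-01,  9.23823317e-04,
         7.76287226e+01],
       [-9.65462010e-01, -3.55940184e-02, -2.58101091e-01,
         4.98971122e+02],
       [-2.57890517e-01, -1.04646097e-02,  9.66117474e-01,
        -1.56594196e+02],
       [ 0.00000000e+00,  0.00000000e+00,  0.00000000e+00,
         1.00000000e+00]])}
```

View pics/w1.png

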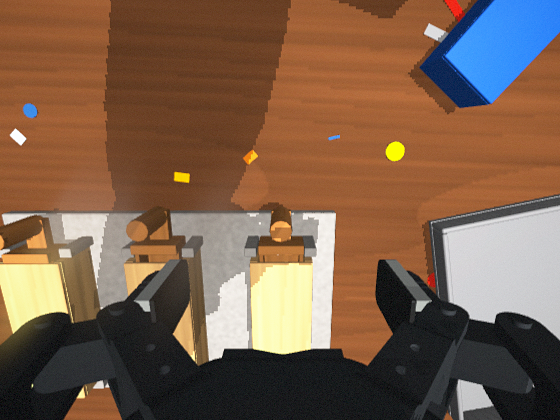

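In the wrist view the left box's post top is at about (281,231). The middle post is at (139,230) and the right post at about (10,235). I'll cross-check these at z=76.

```bash
python3 - <<'E'
from h import *
f=np.load("pics/w1.npz");cm={"mtx":f["K"],"extrinsics":f["E"]};im,d=f["im"],f["d"]
P=cloud(cm,d)
roi=np.zeros(d.shape,bool);roi[190:270,0:340]=1
m=(roi&(P[...,2]>72)&(P[...,2]<82)).astype(np.uint8)
n,l,s,c=cv2.connectedComponentsWithStats(m)
for i in range(1,n):
    if s[i,4]<50: continue
    v,u=np.nonzero(l==i);print(s[i],c[i].round(1),ray(cm,c[i],76).round(1),P[v,u].mean(0).round(1))
# sleeve edges of left box
m=(P[...,2]>48)&(P[...,2]<60);m[:, :230]=0;m[:,340:]=0;m[:262]=0;m[345:]=0
v,u=np.nonzero(m);print(P[v,u].min(0),P[v,u].max(0))
for r in (275,300,330):
    k=np.nonzero(m[r])[0];print(r,k[0],k[-1],ray(cm,[[k[0],r],[k[-1],r]],54).round(1))
E
```

```text
[126 219  24  22 412] [137.5 229.5] [[ 514.9 -158.2   76. ]] [ 515.3 -158.7   75. ]
[270 219  23  23 395] [280.6 229.9] [[511.5 -60.   76. ]] [511.8 -60.   75.1]
[  0 230   9  20 109] [  2.7 240.5] [[ 526.3 -252.3   76. ]] [ 527.1 -254.1   74.1]
[544.68424316 -82.95686194  50.66586131] [622.40068418 -31.2215032   55.37349159]
275 250 312 [[557.3 -82.7  54. ]
 [555.5 -33.6  54. ]]
300 251 311 [[579.4 -81.7  54. ]
 [577.6 -33.   54. ]]
330 252 310 [[607.4 -80.5  54. ]
 [605.7 -32.2  54. ]]
```

Both views agree to within about 1 mm, so I'll descend and grip.

```bash

python3 -m jog '[0,0,0,-1,0,30,1, 0,0,0,0,0,30,1, 0,0,0,0,0,30,1, 0,0,0,0,0,0,0, 0,0,0,0,0,0,0, 0,0,0,0,0,0,0, 0,0,0,0,0,0,0, 0,0,0,0,0,0,0]'
python3 tgt.py 511 -60 46 3.1835
```

```text
time_s: 3.02
eef_pos: [511.5, -59.3, 51.7]
tcp_rot: [-3.137, 0.002, -3.102]
ft_force: [-2.9, -10.4, 6.7]
width: 0.159
t 3.025 pos [511.5 -59.3  51.7] rpy [-3.1372e+00  1.6000e-03 -3.1018e+00] F [ -2.9 -10.4   6.7] w 0.159
turn [-0.004  0.002 -0.002] shift (cur axes) [ 0.5 -0.6  5.7] shift (tgt axes) [ 0.5 -0.6  5.7]
```

```bash

python3 -m jog '[0,0,0,7,-0.5,0,0, 0,0,0,7,0,0,0, 0,0,0,7,0,0,0, 0,0,0,5,0,0,0, 0,0,0,0,0,0,0]'
python3 -m jog '[0,0,0,5,0,0,0, 0,0,0,5,0,0,0, 0,0,0,0,0,0,0]'
python3 tgt.py 443.5 -62 51 3.1835
```

```text
time_s: 3.65
eef_pos: [485.0, -59.5, 51.3]
tcp_rot: [-3.14, 0.001, -3.101]
ft_force: [-1.3, -4.1, 5.9]
width: 0.162
time_s: 4.03
eef_pos: [474.7, -59.6, 51.0]
tcp_rot: [-3.141, 0.001, -3.101]
ft_force: [-1.1, -2.2, 7.4]
width: 0.16
t 4.025 pos [474.7 -59.6  51. ] rpy [-3.1408e+00  7.0000e-04 -3.1007e+00] F [-1.1 -2.2  7.4] w 0.16
turn [-0.001  0.001 -0.001] shift (cur axes) [31.2 -1.1 -0.1] shift (tgt axes) [31.2 -1.1 -0. ]
```

```bash

python3 -m jog '[0,0,0,6,0,0,0, 0,0,0,6,0,0,0, 0,0,0,6,0,0,0, 0,0,0,5,0,0,0, 0,0,0,0,0,0,0]'
python3 -m jog '[0,0,0,3,0,0,0, 0,0,0,3,0,0,0, 0,0,0,0,0,0,0]'
python3 -m jog '[0,0,0,3,0,0,0, 0,0,0,0,0,0,0]'
python3 tgt.py 443.5 -62 51 3.1835
```

```text
time_s: 4.65
eef_pos: [451.1, -60.2, 50.2]
tcp_rot: [3.141, -0.001, -3.101]
ft_force: [-1.3, -0.1, 6.3]
width: 0.161
time_s: 5.03
eef_pos: [445.4, -60.4, 50.2]
tcp_rot: [3.141, -0.001, -3.1]
ft_force: [-1.8, 0.2, 5.7]
width: 0.161
time_s: 5.28
eef_pos: [442.7, -60.6, 50.2]
tcp_rot: [3.141, -0.0, -3.1]
ft_force: [-0.1, -0.3, 4.1]
width: 0.166
t 5.275 pos [442.7 -60.6  50.2] rpy [ 3.1415e+00 -3.0000e-04 -3.1004e+00] F [-0.1 -0.3  4.1] w 0.166
turn [ 0.    -0.    -0.001] shift (cur axes) [-0.7 -1.4 -0.8] shift (tgt axes) [-0.7 -1.4 -0.8]
```

```bash

python3 -m jog '[0,0,0,3,0,0,0, 0,0,0,0,0,0,0]'
python3 - <<'E'
from h import *
im,d=get_image("wrist");cv2.imwrite("pics/w2.png",im[:,:,::-1])
im,d=get_image("top");cv2.imwrite("pics/t2.png",cv2.resize(im[150:300,200:400,::-1],None,fx=4,fy=4,interpolation=cv2.INTER_CUBIC))
E
```

```text
time_s: 5.52
eef_pos: [442.5, -61.5, 50.9]
tcp_rot: [-3.14, 0.005, -3.1]
ft_force: [10.5, -1.8, -0.6]
width: 0.161
```

View pics/w2.png

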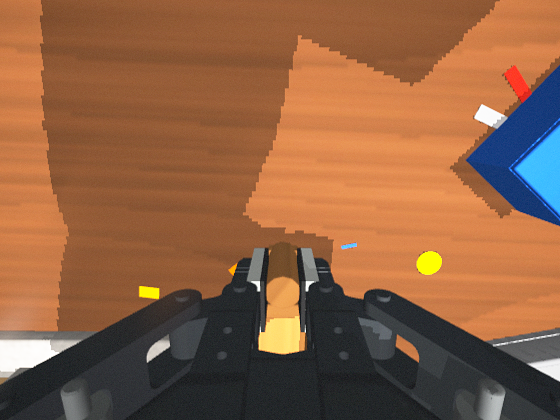

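View pics/t2.png

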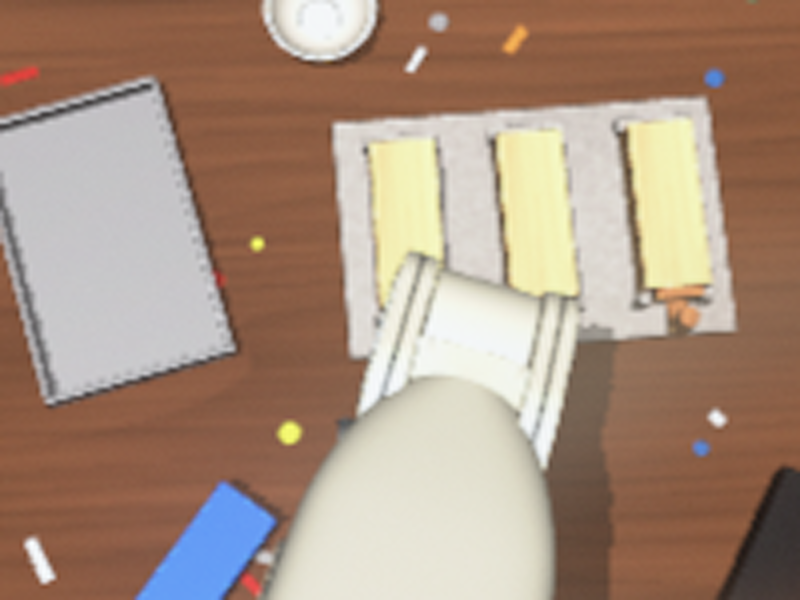

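The left drawer reached its end stop: force rose to 10 N at x=442.5, which is about 76 mm of travel, with the post between the pads. So it is sound. I'll release it and go to the middle box.

```bash

python3 -m jog '[0,0,0,0,0,0,0.5, 0,0,0,0,0,0,1, 0,0,0,0,0,0,1, 0,0,0,0,0,-25,1, 0,0,0,0,0,-25,1, 0,0,0,-18,-20,0,1, 0,0,0,-18,-40,0,1, 0,0,0,-18,-35,0,1, 0,0,0,-10,0,0,1]'
python3 tgt.py 515 -158.6 50 3.1835
```

```text
time_s: 6.75
eef_pos: [508.4, -155.1, 99.8]
tcp_rot: [-3.141, -0.0, -3.103]
ft_force: [0.0, 1.0, -0.4]
width: 1.0
t 6.75 pos [ 508.4 -155.1   99.8] rpy [-3.1414e+00 -4.0000e-04 -3.1030e+00] F [ 0.   1.  -0.4] w 1.0
turn [-0.    -0.    -0.003] shift (cur axes) [-6.4 -3.8 49.8] shift (tgt axes) [-6.4 -3.8 49.8]
```

```bash

python3 -m jog '[0,0,0,-6.5,-3.8,0,1, 0,0,0,0,0,26,1, 0,0,0,0,0,26,1, 0,0,0,0,0,0,0, 0,0,0,0,0,0,0, 0,0,0,0,0,0,0, 0,0,0,0,0,0,0]'
python3 -m jog '[0,0,0,7,0,0,0, 0,0,0,7,0,0,0, 0,0,0,7,0,0,0, 0,0,0,5,0,0,0, 0,0,0,0,0,0,0]'
python3 -m jog '[0,0,0,5,0,0,0, 0,0,0,0,0,0,0]'
python3 -m jog '[0,0,0,4,0,0,0, 0,0,0,0,0,0,0]'
python3 tgt.py 447.5 -161 51 3.1835
```

```text
time_s: 7.62
eef_pos: [514.7, -159.0, 49.7]
tcp_rot: [-3.136, 0.0, -3.101]
ft_force: [-1.5, -6.3, 5.7]
width: 0.173
time_s: 8.25
eef_pos: [489.0, -158.8, 49.4]
tcp_rot: [-3.139, 0.002, -3.101]
ft_force: [0.4, -4.8, 4.4]
width: 0.16
time_s: 8.5
eef_pos: [484.0, -158.8, 49.2]
tcp_rot: [-3.14, 0.002, -3.101]
ft_force: [1.4, -5.4, 5.1]
width: 0.165
time_s: 8.75
eef_pos: [480.1, -158.8, 49.1]
tcp_rot: [-3.14, 0.002, -3.101]
ft_force: [1.5, -5.1, 3.8]
width: 0.166
t 8.75 pos [ 480.1 -158.8   49.1] rpy [-3.1400e+00  1.8000e-03 -3.1008e+00] F [ 1.5 -5.1  3.8] w 0.166
turn [-0.002  0.002 -0.001] shift (cur axes) [32.7 -0.9 -2. ] shift (tgt axes) [32.7 -0.8 -1.9]
```

```bash

python3 -m jog '[0,0,0,5,-0.5,0,0, 0,0,0,0,0,0,0]'
python3 -m jog '[0,0,0,6,-0.5,0,0, 0,0,0,6,0,0,0, 0,0,0,6,0,0,0, 0,0,0,5,0,0,0, 0,0,0,0,0,0,0]'
python3 -m jog '[0,0,0,4,0,0,0, 0,0,0,3,0,0,0, 0,0,0,0,0,0,0]'
python3 tgt.py 447.5 -161 51 3.1835
```

```text
time_s: 9.0
eef_pos: [474.4, -159.0, 48.6]
tcp_rot: [-3.141, 0.0, -3.101]
ft_force: [0.4, -3.1, 6.2]
width: 0.166
time_s: 9.62
eef_pos: [450.7, -159.9, 48.1]
tcp_rot: [3.141, -0.001, -3.101]
ft_force: [-1.8, -0.6, 4.5]
width: 0.167
time_s: 10.0
eef_pos: [446.5, -161.2, 48.7]
tcp_rot: [-3.141, 0.004, -3.1]
ft_force: [9.5, -0.6, 0.1]
width: 0.164
t 10.0 pos [ 446.5 -161.2   48.7] rpy [-3.1405  0.004  -3.1   ] F [ 9.5 -0.6  0.1] w 0.164
turn [-0.001  0.004 -0.   ] shift (cur axes) [-1.   0.1 -2.3] shift (tgt axes) [-1.   0.1 -2.3]
```

Middle drawer is at its end stop as well (9.5 N, about 76.5 mm), so the right box should be the faulty one. I'll draw that one too.

```bash

python3 -m jog '[0,0,0,0,0,0,0.5, 0,0,0,0,0,0,1, 0,0,0,0,0,0,1, 0,0,0,0,0,-25,1, 0,0,0,0,0,-25,1, 0,0,0,-18,-25,0,1, 0,0,0,-22,-40,0,1, 0,0,0,-22,-36,0,1, 0,0,0,-13,0,0,1,0,0,0,0,0,0,1]'
python3 tgt.py 526.5 -259.2 49 3.1835
python3 - <<'E'
from h import *
cm=camera_model("wrist");im,d=get_image("wrist");cv2.imwrite("pics/w3.png",im[:,:,::-1])
P=cloud(cm,d)
m=((P[...,2]>72)&(P[...,2]<82)).astype(np.uint8)
n,l,s,c=cv2.connectedComponentsWithStats(m)
for i in range(1,n):
    if s[i,4]<50: continue
    v,u=np.nonzero(l==i);print(s[i],c[i].round(1),ray(cm,c[i],76).round(1),P[v,u].mean(0).round(1))
E
```

```text
time_s: 11.25
eef_pos: [523.7, -257.8, 97.6]
tcp_rot: [3.141, -0.001, -3.1]
ft_force: [0.6, 0.2, -0.5]
width: 0.996
t 11.25 pos [ 523.7 -257.8   97.6] rpy [ 3.1406e+00 -1.1000e-03 -3.1001e+00] F [ 0.6  0.2 -0.5] w 0.996
turn [ 0.001 -0.001 -0.   ] shift (cur axes) [-2.8 -1.6 48.6] shift (tgt axes) [-2.8 -1.5 48.6]
[460 101  35  33 845] [477.5 116.9] [[ 448.1 -161.4   76. ]] [ 448.1 -160.9   75.1]
[  0 199   6  28  73] [  1.3 213. ] [[ 508.4 -410.1   76. ]] [ 509.4 -413.1   72.8]
[262 240  28  28 580] [275.  253.4] [[ 525.9 -260.6   76. ]] [ 526.3 -260.6   75.1]
```

View pics/w3.png

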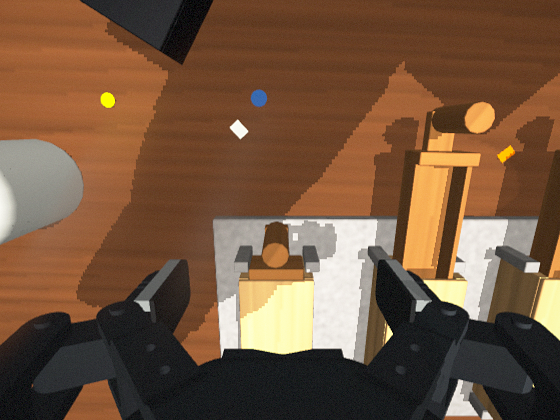

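The wrist view shows the right post at (275,253), i.e. (526,-260). The middle drawer stays out at (477,117), and the jar at far left is well clear.

```bash

python3 -m jog '[0,0,0,-2.6,-2.3,0,1, 0,0,0,0,0,24,1, 0,0,0,0,0,24,1, 0,0,0,0,0,0,0, 0,0,0,0,0,0,0, 0,0,0,0,0,0,0, 0,0,0,0,0,0,0]'
python3 -m jog '[0,0,0,7,0,0,0, 0,0,0,7,0,0,0, 0,0,0,7,0,0,0, 0,0,0,7,0,0,0, 0,0,0,0,0,0,0]'
python3 -m jog '[0,0,0,5,0,0,0, 0,0,0,0,0,0,0]'
python3 -m jog '[0,0,0,4,0,0,0, 0,0,0,0,0,0,0]'
python3 -m jog '[0,0,0,3,0,0,0, 0,0,0,0,0,0,0]'
python3 tgt.py 487 -261 50 3.1835
```

```text
time_s: 12.18
eef_pos: [526.7, -260.8, 51.2]
tcp_rot: [-3.141, 0.001, -3.1]
ft_force: [-0.7, 0.9, 7.5]
width: 0.165
time_s: 12.8
eef_pos: [497.7, -261.8, 50.7]
tcp_rot: [-3.141, -0.0, -3.101]
ft_force: [-1.9, 1.3, 7.9]
width: 0.167
time_s: 13.05
eef_pos: [492.9, -262.0, 50.5]
tcp_rot: [-3.141, -0.0, -3.101]
ft_force: [-0.7, 1.1, 7.2]
width: 0.163
time_s: 13.3
eef_pos: [489.0, -262.1, 50.4]
tcp_rot: [-3.141, -0.0, -3.101]
ft_force: [-0.6, 1.4, 6.8]
width: 0.161
time_s: 13.55
eef_pos: [486.2, -262.2, 50.4]
tcp_rot: [-3.141, -0.0, -3.101]
ft_force: [-0.3, 0.2, 5.6]
width: 0.162
t 13.55 pos [ 486.2 -262.2   50.4] rpy [-3.1415 -0.     -3.1006] F [-0.3  0.2  5.6] w 0.162
turn [-0.    -0.    -0.001] shift (cur axes) [-0.8  1.2  0.4] shift (tgt axes) [-0.8  1.2  0.4]
```

```bash

python3 -m jog '[0,0,0,2,0,0,0, 0,0,0,0,0,0,0]'
python3 -m jog '[0,0,0,2,0,0,0, 0,0,0,0,0,0,0]'
python3 -m jog '[0,0,0,1,0,0,0, 0,0,0,0,0,0,0]'
python3 tgt.py 487 -261 50 3.1835
```

```text
time_s: 13.8
eef_pos: [485.7, -262.6, 50.5]
tcp_rot: [-3.141, 0.003, -3.1]
ft_force: [7.8, 0.6, 2.5]
width: 0.162
time_s: 14.05
eef_pos: [485.6, -262.8, 50.7]
tcp_rot: [-3.141, 0.006, -3.099]
ft_force: [17.4, 1.5, -2.4]
width: 0.162
time_s: 14.3
eef_pos: [485.6, -262.9, 50.8]
tcp_rot: [-3.141, 0.008, -3.099]
ft_force: [20.6, 3.2, -4.4]
width: 0.164
t 14.3 pos [ 485.6 -262.9   50.8] rpy [-3.1409  0.0083 -3.0989] F [20.6  3.2 -4.4] w 0.164
turn [-0.001  0.008  0.001] shift (cur axes) [-1.5  1.8  0.8] shift (tgt axes) [-1.5  1.8  0.8]
```

The right drawer stops hard at about 41 mm with 20 N, so it's the faulty box. I'll release briefly and check all three are out before pushing it in.

```bash

python3 -m jog '[0,0,0,-3,0,0,0, 0,0,0,0,0,0,0.5, 0,0,0,0,0,0,1, 0,0,0,0,0,0,1]'
python3 - <<'E'
from h import *
cm=camera_model("wrist");im,d=get_image("wrist");cv2.imwrite("pics/w4.png",im[:,:,::-1])
cm=camera_model("top");im,d=get_image("top");cv2.imwrite("pics/t4.png",cv2.resize(im[150:300,220:420,::-1],None,fx=4,fy=4,interpolation=cv2.INTER_CUBIC))
E
```

```text
time_s: 14.8
eef_pos: [483.9, -262.1, 49.9]
tcp_rot: [3.141, -0.001, -3.101]
ft_force: [0.2, -0.7, -0.3]
width: 0.794
```

View pics/w4.png

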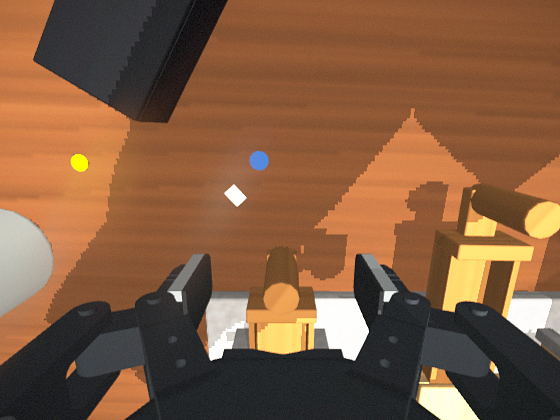

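View pics/t4.png

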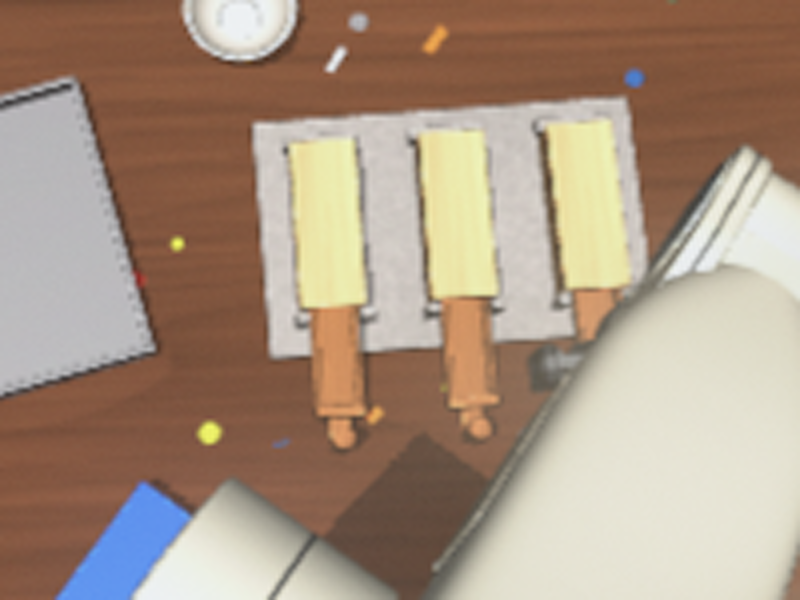

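All three drawers are out: left and middle posts at (342,432) and (476,425), and the right one half way. I'll regrip the right post and push its drawer in.

```bash

python3 -m jog '[0,0,0,-2,0,0,0, 0,0,0,0,0,0,0, 0,0,0,0,0,0,0, 0,0,0,0,0,0,0, 0,0,0,-8,0,0,0, 0,0,0,-8,0,0,0, 0,0,0,-8,0,0,0, 0,0,0,-8,0,0,0, 0,0,0,-4,0,0,0, 0,0,0,0,0,0,0]'
python3 -m jog '[0,0,0,-3,0,0,0, 0,0,0,-2,0,0,0, 0,0,0,0,0,0,0]'
python3 -m jog '[0,0,0,-2,0,0,0, 0,0,0,0,0,0,0]'
python3 tgt.py 527 -260.5 50 3.1835
```

```text
time_s: 16.15
eef_pos: [523.1, -260.8, 50.4]
tcp_rot: [-3.141, 0.001, -3.1]
ft_force: [1.7, -0.3, 3.7]
width: 0.158
time_s: 16.52
eef_pos: [526.7, -260.5, 50.4]
tcp_rot: [-3.141, -0.001, -3.101]
ft_force: [-3.0, -1.2, 6.8]
width: 0.164
time_s: 16.77
eef_pos: [528.1, -260.4, 50.4]
tcp_rot: [3.142, -0.002, -3.101]
ft_force: [-6.8, -1.4, 8.3]
width: 0.164
t 16.775 pos [ 528.1 -260.4   50.4] rpy [ 3.1416e+00 -2.5000e-03 -3.1009e+00] F [-6.8 -1.4  8.3] w 0.164
turn [ 0.    -0.002 -0.001] shift (cur axes) [ 1.1 -0.1  0.4] shift (tgt axes) [ 1.1 -0.1  0.4]
```

```bash

python3 -m jog '[0,0,0,-2,0,0,0, 0,0,0,0,0,0,0]'
python3 -m jog '[0,0,0,-1.5,0,0,0, 0,0,0,0,0,0,0]'
```

```text
time_s: 17.02
eef_pos: [528.2, -260.3, 50.3]
tcp_rot: [-3.141, -0.006, -3.102]
ft_force: [-15.8, -1.0, 13.4]
width: 0.164
time_s: 17.27
eef_pos: [528.2, -260.3, 50.3]
tcp_rot: [-3.141, -0.009, -3.102]
ft_force: [-23.7, -2.8, 17.6]
width: 0.159
```

Drawer is hard in (24 N, no further motion). I'll release, rise and move over the sleeve.

```bash

python3 -m jog '[0,0,0,3,0,0,0, 0,0,0,0,0,0,0.5, 0,0,0,0,0,0,1, 0,0,0,0,0,0,1, 0,0,0,0,0,-25,1, 0,0,0,0,0,-30,1, 0,0,0,-30,0,-5,1, 0,0,0,-30,0,0,1, 0,0,0,-24,0,0,1, 0,0,0,0,0,0,1]'
python3 tgt.py 612 -256.9 19 3.1835
python3 - <<'E'
from h import *
cm=camera_model("wrist");im,d=get_image("wrist");cv2.imwrite("pics/w5.png",im[:,:,::-1])
P=cloud(cm,d)
m=((P[...,2]>72)&(P[...,2]<82)).astype(np.uint8)
n,l,s,c=cv2.connectedComponentsWithStats(m)
for i in range(1,n):
    if s[i,4]<50: continue
    print(s[i],c[i].round(1),ray(cm,c[i],76).round(1))
m=(P[...,2]>49)&(P[...,2]<58)
for r in range(230,340,15):
    k=np.nonzero(m[r]&(abs(P[r,:,1]+257)<40))[0]
    if len(k): print(r,k[0],k[-1],ray(cm,[[k[0],r],[k[-1],r]],54).round(1).tolist())
E
```

```text
time_s: 18.52
eef_pos: [615.0, -256.5, 109.4]
tcp_rot: [3.141, -0.0, -3.099]
ft_force: [-0.4, -0.2, 0.5]
width: 1.003
t 18.525 pos [ 615.  -256.5  109.4] rpy [ 3.1412e+00 -3.0000e-04 -3.0991e+00] F [-0.4 -0.2  0.5] w 1.003
turn [ 0.    -0.     0.001] shift (cur axes) [ 2.9 -0.3 90.4] shift (tgt axes) [ 3.  -0.3 90.4]
[268  72  30  33 728] [282.1  88. ] [[ 528.5 -259.    76. ]]
230 244 318 [[615.5, -280.8, 54.0], [613.5, -231.5, 54.0]]
245 245 317 [[626.2, -280.0, 54.0], [624.1, -231.4, 54.0]]
260 245 317 [[637.1, -279.9, 54.0], [635.1, -230.7, 54.0]]
275 246 316 [[648.4, -279.1, 54.0], [646.3, -230.6, 54.0]]
290 246 315 [[659.9, -279.0, 54.0], [657.9, -230.4, 54.0]]
305 246 315 [[671.8, -278.8, 54.0], [669.8, -229.6, 54.0]]
320 247 314 [[684.1, -278.0, 54.0], [682.0, -229.5, 54.0]]
```

View pics/w5.png

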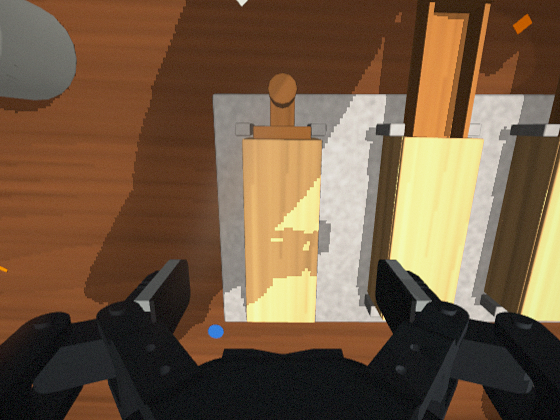

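The sleeve edges at columns 245 and 317 confirm the box centreline at y=-256, with the post at (528.5,-259), so the origin is about (620.5,-255.5) and the drawer is in. I'll descend and grip.

```bash

python3 -m jog '[0,0,0,2,0,30,1, 0,0,0,0,0,30,1, 0,0,0,0,0,18,1, 0,0,0,0,0,12,1, 0,0,0,0,0,0,0.55, 0,0,0,0,0,0,0.3, 0,0,0,0,0,0,0, 0,0,0,0,0,0,0, 0,0,0,0,0,0,0]'
python3 tgt.py 613 -256.2 19 3.1835
```

```text
time_s: 19.7
eef_pos: [612.1, -257.5, 21.5]
tcp_rot: [-3.14, 0.001, -3.101]
ft_force: [-2.8, -1.4, 5.7]
width: 0.579
t 19.7 pos [ 612.1 -257.5   21.5] rpy [-3.1404e+00  1.2000e-03 -3.1006e+00] F [-2.8 -1.4  5.7] w 0.579
turn [-0.001  0.001 -0.001] shift (cur axes) [-1.   1.2  2.5] shift (tgt axes) [-1.   1.2  2.5]
```

Width 0.58 is about 49 mm, so the box is gripped. I'll lift slowly and check.

```bash

python3 -m jog '[0,0,0,0,0,-4,0, 0,0,0,0,0,-6,0, 0,0,0,0,0,-10,0, 0,0,0,0,0,-15,0, 0,0,0,0,0,-20,0, 0,0,0,0,0,-25,0, 0,0,0,0,0,-25,0, 0,0,0,0,0,-20,0, 0,0,0,0,0,-5,0, 0,0,0,0,0,0,0]'
python3 tgt.py 622.9 180.3 150 3.3946
python3 - <<'E'
from h import *
im,d=get_image("side");cv2.imwrite("pics/s6.png",im[:,:,::-1])
E
```

```text
time_s: 20.95
eef_pos: [611.8, -256.9, 150.5]
tcp_rot: [-3.142, 0.0, -3.1]
ft_force: [-0.5, 0.3, -5.0]
width: 0.573
t 20.95 pos [ 611.8 -256.9  150.5] rpy [-3.1415e+00  3.0000e-04 -3.1003e+00] F [-0.5  0.3 -5. ] w 0.573
turn [-0.     0.    -0.212] shift (cur axes) [-29.1 436.3   0.5] shift (tgt axes) [-120.2  420.5    0.5]
```

View pics/s6.png

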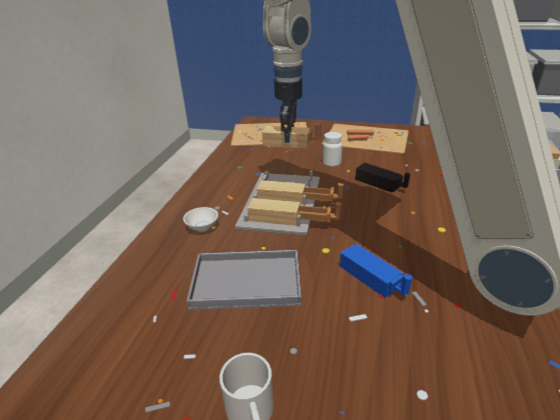

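The box is lifted at (288,137) in the side view; the other two stay in place with drawers out. I'll carry it over the tray.

```bash

python3 -m jog '[0,0,0,-1,12,0,0, 0,0,0,-2,25,0,0, 0,0,0,-3,38,0,0, 0,0,0,-3,40,0,0, 0,0,0,-3,40,0,0, 0,0,0,-3,40,0,0, 0,0,0,-3,40,0,0, 0,0,0,-3,40,0,0, 0,0,0,-3,40,0,0, 0,0,0,-3,40,0,0]'
python3 -m jog '[0,0,0,-2,38,0,0, 0,0,0,-1,25,0,0, 0,0,0,0,12,0,0, 0,0,-0.07,0,6,0,0, 0,0,-0.07,0,0,0,0, 0,0,-0.07,0,0,0,0, 0,0,0,0,0,0,0, 0,0,0,0,0,0,0]'
python3 tgt.py 622.9 180.3 14.5 3.3946
python3 - <<'E'
from h import *
cm=camera_model("wrist");im,d=get_image("wrist");cv2.imwrite("pics/w7.png",im[:,:,::-1])
np.savez("pics/w7.npz",im=im,d=d,K=cm["mtx"],E=cm["extrinsics"])
im,d=get_image("side");cv2.imwrite("pics/s7.png",cv2.resize(im[100:320,150:400,::-1],None,fx=2.7,fy=2.7));np.savez("pics/s7.npz",im=im,d=d)
E
```

```text
time_s: 22.25
eef_pos: [623.1, 101.9, 150.2]
tcp_rot: [3.141, -0.0, -3.099]
ft_force: [0.8, 0.2, -5.3]
width: 0.576
time_s: 23.25
eef_pos: [623.6, 179.9, 150.2]
tcp_rot: [3.142, -0.0, -2.892]
ft_force: [0.5, -0.1, -4.7]
width: 0.572
t 23.25 pos [623.6 179.9 150.2] rpy [ 3.1416e+00 -2.0000e-04 -2.8920e+00] F [ 0.5 -0.1 -4.7] w 0.572
turn [ 0.    -0.    -0.003] shift (cur axes) [  0.5   0.6 135.7] shift (tgt axes) [  0.5   0.6 135.7]
```

View pics/w7.png

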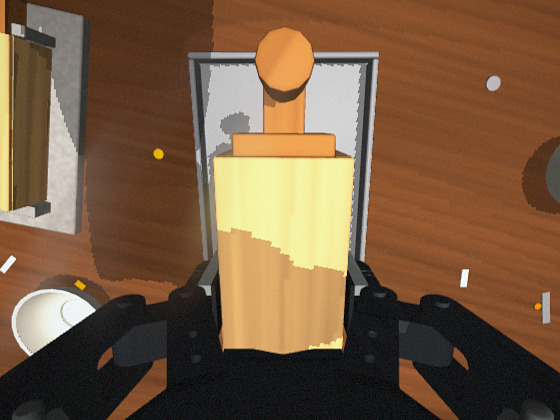

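View pics/s7.png

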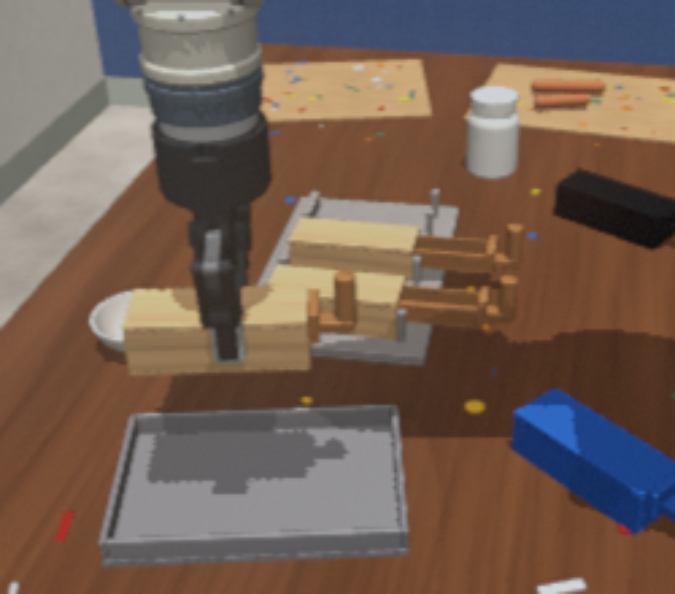

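The box hangs level over the tray and is aligned with its walls (wrist view: box cols 217–352, tray cols 190–378). A quick numeric check of tilt and tray clearances follows.

```bash
python3 - <<'E'
from h import *
f=np.load("pics/w7.npz");cm={"mtx":f["K"],"extrinsics":f["E"]};P=cloud(cm,f["d"])
for (u,v) in [(285,60),(285,165),(285,200),(285,250),(285,310),(230,165),(340,165)]: print((u,v),P[v,u].round(1))
# tray rim corners (front) at z=26 and right/left walls
t=ray(cm,[[190,53],[379,53],[366,230],[203,230]],26);print(t.round(1))
c=np.array([614.1,177.7]);e=np.array([np.cos(.253),np.sin(.253)]);n=np.array([-e[1],e[0]])
for p in t: print(((p[:2]-c)@e).round(1),((p[:2]-c)@n).round(1))
E
```

```text
(285, 60) [542.6 161.2 203.7]
(285, 165) [571.3 168.8 181.7]
(285, 200) [583.6 172.  181.6]
(285, 250) [602.3 176.7 182.3]
(285, 310) [627.4 183.2 181.9]
(230, 165) [576.1 150.  182.1]
(340, 165) [566.5 187.5 182.3]
[[522.8  81.4  26. ]
 [486.5 223.8  26. ]
 [626.9 259.6  26. ]
 [663.  117.6  26. ]]
-112.5 -70.3
-112.0 76.6
32.9 76.1
32.3 -70.4
```

The box is flat (tops all at 182±0.4, bottom at 140), so contact should come at TCP z≈15. I'll descend.

```bash

python3 -m jog '[0,0,0,0.5,2,10,0, 0,0,0,0,0,20,0, 0,0,0,0,0,25,0, 0,0,0,0,0,25,0, 0,0,0,0,0,20,0, 0,0,0,0,0,12,0, 0,0,0,0,0,8,0, 0,0,0,0,0,5,0, 0,0,0,0,0,2,0, 0,0,0,0,0,0,0]'
python3 -m jog '[0,0,0,0,0,2,0, 0,0,0,0,0,1.5,0, 0,0,0,0,0,0,0]'
python3 tgt.py 622.9 180.3 15 3.3946
```

```text
time_s: 24.6
eef_pos: [623.0, 181.7, 23.6]
tcp_rot: [-3.142, 0.001, -2.89]
ft_force: [-0.6, 0.2, -4.7]
width: 0.577
time_s: 24.98
eef_pos: [622.8, 181.6, 19.7]
tcp_rot: [3.142, -0.0, -2.89]
ft_force: [0.7, 0.3, -5.0]
width: 0.576
t 24.975 pos [622.8 181.6  19.7] rpy [ 3.1416e+00 -2.0000e-04 -2.8904e+00] F [ 0.7  0.3 -5. ] w 0.576
turn [ 0.    -0.    -0.002] shift (cur axes) [ 0.2 -1.3  4.7] shift (tgt axes) [ 0.2 -1.3  4.7]
```

```bash

python3 -m jog '[0,0,0,0,0,1.5,0, 0,0,0,0,0,1.5,0, 0,0,0,0,0,0,0]'
python3 -m jog '[0,0,0,0,0,1,0, 0,0,0,0,0,0,0]'
python3 -m jog '[0,0,0,0,0,0.7,0, 0,0,0,0,0,0,0]'
```

```text
time_s: 25.35
eef_pos: [622.8, 181.6, 16.6]
tcp_rot: [3.142, -0.0, -2.89]
ft_force: [-0.6, 0.4, -4.3]
width: 0.575
time_s: 25.6
eef_pos: [622.8, 181.7, 15.7]
tcp_rot: [-3.142, -0.0, -2.89]
ft_force: [-0.3, -0.1, -4.4]
width: 0.578
time_s: 25.85
eef_pos: [622.8, 181.7, 15.1]
tcp_rot: [-3.142, -0.0, -2.89]
ft_force: [0.4, 0.6, -4.4]
width: 0.576
```

```bash

python3 -m jog '[0,0,0,0,0,0.7,0, 0,0,0,0,0,0,0]'
python3 -m jog '[0,0,0,0,0,0.7,0, 0,0,0,0,0,0,0]'
```

```text
time_s: 26.1
eef_pos: [622.9, 181.7, 14.5]
tcp_rot: [-3.142, 0.0, -2.89]
ft_force: [0.1, -0.3, -2.7]
width: 0.574
time_s: 26.35
eef_pos: [622.9, 181.7, 14.4]
tcp_rot: [-3.141, 0.001, -2.89]
ft_force: [-3.4, -1.0, 6.2]
width: 0.575
```

The box made contact at 14.4, as predicted. I'll open slowly, rise and check.

```bash

python3 -m jog '[0,0,0,0,0,0,0.62, 0,0,0,0,0,0,0.75, 0,0,0,0,0,0,0.9, 0,0,0,0,0,0,0.9, 0,0,0,0,0,-10,0.9, 0,0,0,0,0,-20,0.9, 0,0,0,0,0,-30,0.9, 0,0,0,0,0,-40,0.9, 0,0,0,0,0,-40,0.9, 0,0,0,0,0,-10,0.9]'
python3 -m jog '[0,0,0,40,10,0,0.9, 0,0,0,50,20,0,0.9, 0,0,0,50,40,0,0.9, 0,0,0,30,50,0,0.9, 0,0,0,0,55,0,0.9, 0,0,0,0,55,0,0.9, 0,0,0,0,40,0,0.9, 0,0,0,0,0,0,0.9, 0,0,0,0,0,0,0.9]'
python3 - <<'E'
from h import *
im,d=get_image("side");cv2.imwrite("pics/s8.png",cv2.resize(im[100:320,150:400,::-1],None,fx=2.7,fy=2.7))
im,d=get_image("top");cv2.imwrite("pics/t8.png",cv2.resize(im[140:290,190:390,::-1],None,fx=4,fy=4,interpolation=cv2.INTER_CUBIC))
cm=camera_model("top");P=cloud(cm,d)
m=np.zeros(d.shape,np.uint8);m[150:270,180:400]=(P[150:270,180:400,2]>69)&(P[150:270,180:400,2]<85)
n,l,s,c=cv2.connectedComponentsWithStats(m)
for i in range(1,n):
    if s[i,4]>8: print("post",s[i,4],ray(cm,c[i],74).round(1))
hsv=cv2.cvtColor(im,cv2.COLOR_RGB2HSV)
m=((hsv[...,1]>50)&(hsv[...,1]<170)&(hsv[...,2]>170)&(P[...,2]>38)&(P[...,2]<62)).astype(np.uint8);m[:160]=0;m[255:]=0;m[:,:190]=0;m[:,395:]=0
n,l,s,c=cv2.connectedComponentsWithStats(m)
for i in range(1,n):
    if s[i,4]>200:
        v,u=np.nonzero(l==i);z=np.median(P[v,u,2]);print(s[i],rect(ray(cm,np.c_[u,v],z+1)),z)
E
```

```text
time_s: 27.6
eef_pos: [623.9, 181.9, 167.4]
tcp_rot: [-3.141, 0.005, -2.89]
ft_force: [-0.1, 0.2, -0.1]
width: 0.902
time_s: 28.72
eef_pos: [392.1, 399.9, 163.2]
tcp_rot: [-3.141, -0.001, -2.89]
ft_force: [0.5, -1.0, 0.0]
width: 0.898
post 22 [[ 448.  -159.6   74. ]]
post 24 [[444.2 -60.   74. ]]
[210 181  25  45 668] (array([627.1, 182.8]), array([137.4,  48. ]), 14.11) 45.973077268880786
[324 183  20  45 674] (array([ 610.6, -156.5]), array([138.1,  49.1]), 1.36) 53.1188928819261
[292 185  19  43 678] (array([609.5, -56.7]), array([132.5,  49.8]), 1.13) 52.99346538448745
```

View pics/s8.png

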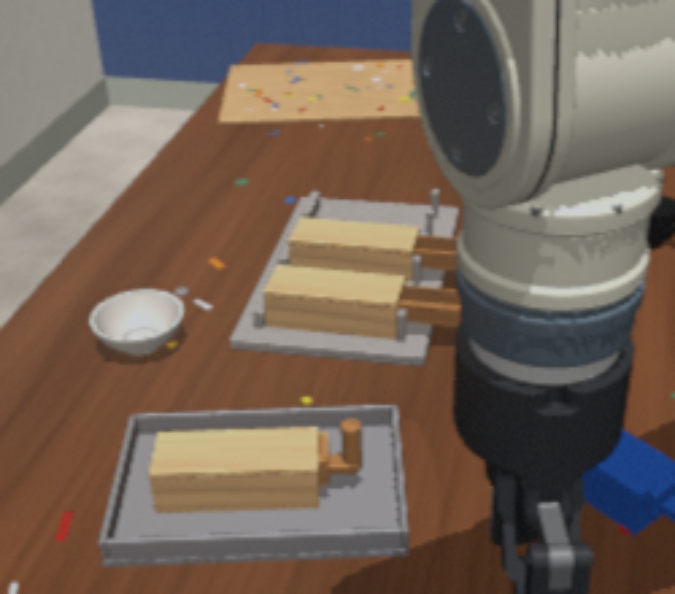

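View pics/t8.png

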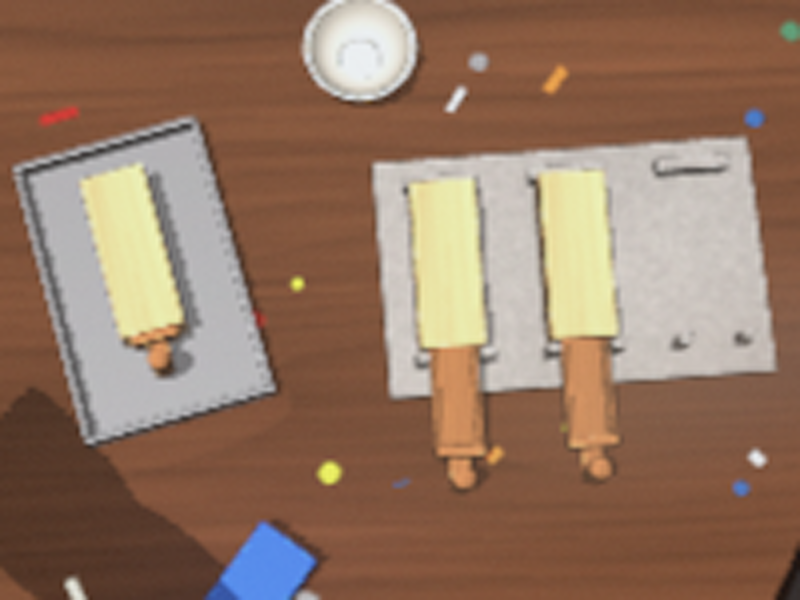

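The box sits flat in the tray (top z 46–47, yaw 14°) with its drawer in. The other two look fully out. There's time to spare, so I'll measure their post-to-sleeve distance from the wrist; it should be 102 mm when fully out.

```bash

python3 -m jog '[0,0,0,4,-50,-5,0.9, 0,0,0,4,-55,-5,0.9, 0,0,0,4,-55,-5,0.9, 0,0,0,4,-55,-5,0.9, 0,0,0,4,-55,0,0.9, 0,0,0,4,-55,0,0.9, 0,0,0,4,-55,0,0.9, 0,0,0,0,-55,0,0.9, 0,0,0,0,-55,0,0.9, 0,0,0,0,-50,0,0.9]'
python3 -m jog '[0,0,0,0,-30,0,0.9, 0,0,0,0,0,0,0.9, 0,0,0,0,0,0,0.9]'
python3 - <<'E'
from h import *
cm=camera_model("wrist");im,d=get_image("wrist");cv2.imwrite("pics/w9.png",im[:,:,::-1]);np.savez("pics/w9.npz",im=im,d=d,K=cm["mtx"],E=cm["extrinsics"])
P=cloud(cm,d)
m=((P[...,2]>71)&(P[...,2]<82)).astype(np.uint8)
n,l,s,c=cv2.connectedComponentsWithStats(m)
e=np.array([np.cos(.0415),np.sin(.0415)])
for i in range(1,n):
    if s[i,4]<80: continue
    p=ray(cm,c[i],76)[0];print("post",s[i],p.round(1))
    # sleeve front edge: first top-level pixel (z~54) along box axis
    q=P.reshape(-1,3);r=(q[:,:2]-p[:2]);a=r@e;b=r@np.array([-e[1],e[0]])
    k=(abs(b)<20)&(q[:,2]>50)&(q[:,2]<58)&(a>40)&(a<200)
    print(" front edge dist",np.percentile(a[k],[0,0.5,1,2]).round(1),"far",a[k].max().round(1))
E
```

```text
time_s: 30.08
eef_pos: [499.1, -132.7, 184.0]
tcp_rot: [-3.141, 0.0, -2.893]
ft_force: [1.0, 0.7, 0.1]
width: 0.9
time_s: 30.45
eef_pos: [506.3, -158.9, 183.6]
tcp_rot: [3.141, -0.0, -2.892]
ft_force: [-0.2, 0.2, 0.2]
width: 0.896
post [288 130  20  20 315] [ 447.7 -160.    76. ]
 front edge dist [101.3 101.9 102.1 102.8] far 200.0
post [408 156  21  20 328] [443.7 -61.6  76. ]
 front edge dist [101.3 102.  102.7 104.8] far 199.9
```

View pics/w9.png

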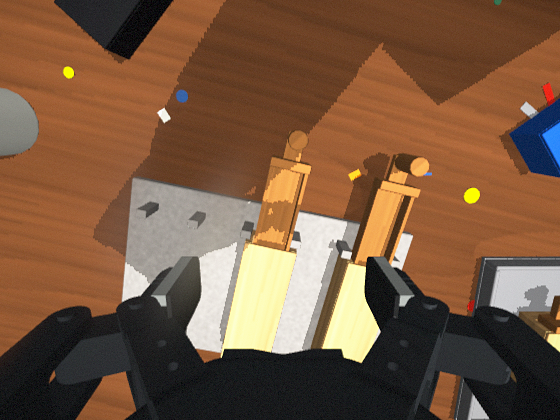

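The wrist view shows posts at (298,140) and (420,166). Both post-to-sleeve distances come out at 102 mm, so both are fully out. The arm is clear, so I'll hand in.

```bash
python3 -c "
from cell import *
print(finish_job())"
```

```text
the job is handed in; nothing more can be done
None
```

The job is done and handed in at about 30.5 s of the 69 s allowed; no verdict is reported back.

I drew out all three drawers. The left and middle ones ran to their end stops at about 76 mm. The right one (as the robot faces the rack) stopped hard at about 41 mm, so that is the box that binds. I pushed its drawer in until it stopped at about 24 N, then lifted the box straight up and set it down in the repair tray with light contact (about 6 N).

**Last checks:**
- **Good boxes:** both are in their places on the rack. The posts stand 102 mm ahead of the sleeve fronts, which is fully out.
- **Faulty box:** it lies flat and upright inside the tray. The drawer looked closed in the last pictures, and I measured it as fully in just before setting the box down, not again afterwards.
- **Jar, mug and dish:** I never went near them. The dish is unmoved in the last pictures; the mug is out of frame and only the edge of the jar shows. The arm was clear of everything.

No check failed. The only disagreement was a tray-centre reading about 3 mm different between two cameras, well within the clearance.

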